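Prepare a pack of plinth blanks on the sanding extraction plate

ROBOT

A 6-joint arm with a two-finger parallel gripper is mounted at the origin on the work surface. World frame = base frame: x ahead of the robot, y to its left, z up, the work surface at z = 0. Lengths are in m, angles in rad, forces in N, time in s.
With the tool pointing down it reaches from about 0.325 to 0.85 m from the base axis. Payload 4.4 kg.
Tool frame: the origin (TCP) lies on the centre line of the jaws, within the pads' length; the fingertips stand 11 mm ahead of it and the grasp point (between the pads) lies 8 mm behind it; z points along the fingers, y is the direction in which the jaws open and shut (so a half turn about z gives the same grasp; the last joint's range is limited). The gripper opens to 94 mm and grips with 3 to 60 N. Pads are 16 mm wide; open, the fingers measure 119 mm over their backs; the gripper's body (75 mm by 177 mm) begins 78 mm behind the grasp point.
Start: joints at [1.115, 0.207, 1.542, -0, 1.393, -0.15], TCP at [0.173, 0.548, 0.216] pointing down, gripper open.
Joint ranges: [-2.73, 2.73], [-0.86, 2.22], [0.23, 2.46], [-1.11, 4.25], [0.08, 2.63], [-2.82, 2.82]. Speed limits (rad/s): [2.79, 2.79, 3.14, 3.14, 3.14, 3.14].

INTERFACE

Orientations are given as a unit quaternion [w, x, y, z].
In Python, from rig import robot gives the robot as it stands. The module is installed in compiled form; this text tells all that it offers.
- The arm moves only by the tool move_arm, never from a script. Its argument "targets" is a list of rows, each a list of 3 entries, a list of its own where there are three numbers: the gripper's target within -1 to 1 (fully open at 1, half-way at 0, shut at -1), then the shift along the tool's x, y, z in m, then the turn about the tool's z in degrees. In form: [[jaw, [dx, dy, dz], yaw], ...]. A call has 1 to 8 rows; each row is the pose to reach, as a shift and turn from the pose commanded when the call began, along the tool's axes at that moment; what a row does not reach only later rows make up. A row lasts 1/8 s, in which the tool goes at most 62.5 mm and 10.7 degrees, less where a joint would pass 70% of its speed; a pose out of reach is approached as far as the arm can. A call with a gripper value outside its range is refused whole. The fingers move at their own pace and stop on an object; "newtons" is the grip in N (left out, the last holds). Time passes only in rows, so rows that repeat a pose let the fingers close. It gives the time, the measured TCP pose, the force and the opening at its end, in the units of the state.
- robot.sense(): the state, without advancing time (a new reading comes with each control period).
- robot.read_camera(name): name is "scene" or "top" or "wrist"; returns a dict with "color" (480x640x3 uint8, red, green, blue), "range_z" (480x640 float32, m along the optical axis (not along the pixel's ray), 0 where there is no reading), "camera_matrix" (3x3 intrinsics, pixels), "xyz" and "orientation" of the camera in the world. Camera axes: x right, y up, looking along -z (the intrinsics and any distortion apply to the point x, -y, -z); pixel columns grow to the right and rows downward; lengths in m; the calibration is good to about 2 mm. A picture is of the moment at which its call begins.
- robot.sign_off(): hands the job in, once; it reports no verdict.
The state is a dict: "clock": time; "q": joint angles; "dq": joint speeds; "joint_torque": joint torques, N m; "eef_pos": TCP position; "orientation": TCP orientation; "wrist_force": force on the tool from outside, world axes, zero at the start; "torque": the same for the moment, N m; "opening": opening from 0.0 (shut) to 1.0 (fully open).
Only numpy, scipy, OpenCV 4.12 (cv2) and the standard library are available. Lean on these libraries where they do the work, as an engineer would, in place of code of your own. Each camera call takes 0.05 s, during which the arm holds its last target. There are 200 camera calls.

TASK

Get the batch of wooden plinth blanks ready for sanding: first clear away the two finished figures that are in the way, one on the extraction plate and one on a blank, by standing them upright on the drying board without tipping them over. Then stack all the loose blanks flat and squarely, edges flush, in one pile inside the white corner marks on the extraction plate, and last of all turn the extraction valve to half open (45 degrees, lever over the middle tick). Leave the glue bottle, paint jar and brush alone.

Things in the scene. Friction and masses are not known exactly. Their poses are not given: they have to be found in the camera images.
- extractor: fixed grey extraction box, 190 x 190 mm, 45 mm high, flat perforated top plate; a pipe 28 mm thick leaves its -y side through a brass ball valve. Origin: centre of the underside on the table, x and y along its sides. Its place and yaw vary
- pile_mark (a point): centre of the top plate (45 mm above the table), in the middle of four white corner marks that frame 120 mm (along its x) by 104 mm (along its y), the outline of a blank
- valve (a joint): angle of the valve lever (rad) about a vertical axis, counterclockwise from above: 0 = shut, lever along the extractor's -x, across the pipe; 1.571 = open, lever along its -y, in line with the pipe; half open = 0.785. Steady friction 0.12 N m, stays where left. White ticks on a plate below mark shut, half and open. Starts at 0 to 0.3
- valve_grip (a point): middle of the black rubber grip of the lever, 60 mm from the valve's axis and 64 mm above the table. The grip is 55 mm long, 14 mm wide and 18 mm high (52 to 70 mm above the table). The point's x axis points from grip to valve axis
- valve_axis (a point): point on the valve's turning axis, 64 mm above the table, 165 mm from the extractor's centre along its -y
- drying_board: fixed flat pale laminate board, 120 mm (x) by 160 mm (y), 12 mm thick. Origin: centre of the underside; its top is 12 mm above the table. Empty at the start, room for two figures side by side along y
- figure_a: finished wooden figure, about 104 mm tall: white round foot 54 mm across and 10 mm high, plain red cylindrical body 42 mm across from 10 to 62 mm height (the place to grip), head and pointed hat above. Origin: centre of the underside, z up. About 120 g. It starts standing on the extraction plate
- figure_b: finished wooden figure, about 104 mm tall: white round foot 54 mm across and 10 mm high, plain red cylindrical body 42 mm across from 10 to 62 mm height (the place to grip), head and pointed hat above. Origin: centre of the underside, z up. About 120 g. It starts standing on blank_0
- blank_0: flat wooden plinth blank, 120 mm (its x) by 104 mm (its y), 15 mm thick; a notch 44 mm wide and 26 mm deep in the middle of both long sides leaves 52 mm (along y) between them, the place to grip. Origin: centre of the underside, z up. About 100 g. All alike, 3 to 5 present. Starts flat on the table, under figure_b; always present
- blank_1: flat wooden plinth blank, 120 mm (its x) by 104 mm (its y), 15 mm thick; a notch 44 mm wide and 26 mm deep in the middle of both long sides leaves 52 mm (along y) between them, the place to grip. Origin: centre of the underside, z up. About 100 g. All alike, 3 to 5 present. Starts flat on the table; may be absent
- blank_2: flat wooden plinth blank, 120 mm (its x) by 104 mm (its y), 15 mm thick; a notch 44 mm wide and 26 mm deep in the middle of both long sides leaves 52 mm (along y) between them, the place to grip. Origin: centre of the underside, z up. About 100 g. All alike, 3 to 5 present. Starts flat on the table; may be absent
- blank_3: flat wooden plinth blank, 120 mm (its x) by 104 mm (its y), 15 mm thick; a notch 44 mm wide and 26 mm deep in the middle of both long sides leaves 52 mm (along y) between them, the place to grip. Origin: centre of the underside, z up. About 100 g. All alike, 3 to 5 present. Starts flat on the table; may be absent
- blank_4: flat wooden plinth blank, 120 mm (its x) by 104 mm (its y), 15 mm thick; a notch 44 mm wide and 26 mm deep in the middle of both long sides leaves 52 mm (along y) between them, the place to grip. Origin: centre of the underside, z up. About 100 g. All alike, 3 to 5 present. Starts flat on the table; may be absent
- glue_bottle: white glue bottle, 50 mm across, 120 mm tall, bystander. Origin: centre of the underside
- paint_jar: paint jar, 56 mm across, 60 mm tall, bystander. Origin: centre of the underside
- brush: paint brush, 180 mm long, lying on the table between robot and extractor, bystander. Origin: under its middle

How it is judged:
On the way, in this order (a step that is already met when the one before it is completed fails the run):
1. both figures stand on the drying board (x of figure_a in the frame of drying_board between -0.045 and 0.045 m and y of figure_a in the frame of drying_board between -0.065 and 0.065 m and z of figure_a in the frame of drying_board between 0.006 and 0.018 m and angle between each of figure_a, figure_b's own z axis and vertical below 0.1 rad and linear speed of each of figure_a, figure_b below 0.03 m/s and x of figure_b in the frame of drying_board between -0.045 and 0.045 m and y of figure_b in the frame of drying_board between -0.065 and 0.065 m and z of figure_b in the frame of drying_board between 0.006 and 0.018 m), for 0.2 s.
2. all blanks lie in one square pile inside the marks (horizontal distance between each of blank_0, blank_1, blank_2, blank_3, blank_4 and pile_mark below 0.01 m and angle between the x axis of each of blank_0, blank_1, blank_2, blank_3, blank_4 and the x axis of pile_mark, either way round below 0.1 rad and angle between the z axis of each of blank_0, blank_1, blank_2, blank_3, blank_4 and the z axis of pile_mark, either way round below 0.05 rad and linear speed of each of blank_0, blank_1, blank_2, blank_3, blank_4 below 0.03 m/s and horizontal distance between blank_0 and blank_1 below 0.006 m and angle between the x axis of blank_0 and the x axis of blank_1, either way round below 0.08 rad and horizontal distance between each of blank_0, blank_1 and blank_2 below 0.006 m and angle between the x axis of each of blank_0, blank_1 and the x axis of blank_2, either way round below 0.08 rad and horizontal distance between each of blank_0, blank_1, blank_2 and blank_3 below 0.006 m and angle between the x axis of each of blank_0, blank_1, blank_2 and the x axis of blank_3, either way round below 0.08 rad and horizontal distance between each of blank_0, blank_1, blank_2, blank_3 and blank_4 below 0.006 m and angle between the x axis of each of blank_0, blank_1, blank_2, blank_3 and the x axis of blank_4, either way round below 0.08 rad), for 0.2 s.
3. the valve is half open (value of joint valve between 0.685 and 0.885 rad and velocity of joint valve between -0.05 and 0.05 rad/s), for 0.2 s.
At the end, for the whole second after the job is handed in: Figures upright on the drying board, centres 15 mm or more inside its edges; all blanks present flat in one pile, within 10 mm and 0.1 rad of the marks and 6 mm and 0.08 rad of each other; valve at 45 degrees within 0.1 rad; all at rest (all of step 1 and all of step 2 and all of step 3); the robot touches nothing.
It fails at once if a finished figure is tipped over (angle between any of figure_a, figure_b's own z axis and vertical above 0.7 rad).
It fails at once if a bystander (glue bottle, paint jar, brush) is pushed away by more than 30 mm (distance of any of glue_bottle, paint_jar, brush from where it was at the start of the episode above 0.03 m).
Of blank_1, blank_2, blank_3, blank_4 only 2 to 4 are there at a start; the rules pass over those that are not, and their reading is None.
At some moment in a run one of blank_1, blank_2, blank_3, blank_4 may be knocked a few centimetres aside while the robot is not near it.
It also fails if it takes over 210 s, if anything falls off the work surface, if the arm or the gripper's body presses on something with over 40 N, if the wrist force passes 120 N, or if a joint passes its speed limit or range.

## Working session

There is one attempt and no reset: what is moved stays moved. The work goes in short steps, Python scripts to look and compute and a tool call to move; the robot and the scene stay as the last step left them, time stands still between calls to the robot, and variables do not carry over. Pictures are saved under pics/ and viewed, about 12 in all and at most 16, crops included, and the job is handed in when it is done.

Besides the shell and the picture viewer there is one more tool, called after "Request:" as a command line: name --argument value ..., lists and objects as JSON in quotes. move_arm: Moves the arm, as the interface text tells. Its arguments: {"type":"object","properties":{"targets":{"type":"array"},"newtons":{"type":"number"}},"required":["targets"]}

```bash
mkdir -p pics
cat > h.py <<'E'
import numpy as np, cv2
from scipy.spatial.transform import Rotation as R
from rig import robot
def rot(q): return R.from_quat([q[1],q[2],q[3],q[0]]).as_matrix()
def cam(name):
    c=robot.read_camera(name); K=np.array(c["camera_matrix"]); z=c["range_z"]
    v,u=np.mgrid[0:480,0:640]
    P=np.stack([(u-K[0,2])/K[0,0]*z,-(v-K[1,2])/K[1,1]*z,-z],-1)
    W=P@rot(c["orientation"]).T+np.array(c["xyz"]); W[z==0]=np.nan
    return c["color"],W,c
def save(n,im): cv2.imwrite("pics/"+n,im[...,::-1])
E
python3 - <<'E'
from h import *
for n in("top","scene"):
    im,W,c=cam(n); save(n+"0.png",im); np.savez(n+"0.npz",im=im,W=W)
    print(n,c["xyz"],c["orientation"],c["camera_matrix"])
    for r in range(0,480,80): print([W[r,k].round(2).tolist() for k in range(0,640,160)])
print(robot.sense())
E
```

```text
top [0.33906496 0.01254783 1.11861157] [ 0.74244798  0.07825877 -0.06917456 -0.661711  ] [[570.20523644   0.         328.25561767]
 [  0.         570.20523644 243.30662051]
 [  0.           0.           1.        ]]
[[1.51, 1.37, -0.76], [1.58, 0.78, -0.76], [1.64, 0.2, -0.75], [1.71, -0.39, -0.75]]
[[1.19, 1.29, -0.74], [0.85, 0.41, 0.09], [0.91, 0.1, 0.03], [1.39, -0.41, -0.75]]
[[0.67, 0.73, 0.0], [0.71, 0.41, 0.0], [0.75, 0.08, -0.0], [0.77, -0.24, 0.04]]
[[0.51, 0.7, 0.0], [0.54, 0.37, 0.01], [0.58, 0.06, 0.01], [0.61, -0.25, 0.05]]
[[0.35, 0.66, 0.0], [0.38, 0.34, 0.02], [0.42, 0.04, 0.02], [0.46, -0.27, 0.0]]
[[0.2, 0.61, 0.02], [0.24, 0.32, 0.0], [0.27, 0.02, 0.0], [0.31, -0.28, -0.0]]
scene [1.06202515 0.14846523 0.80597547] [0.59061562 0.18719212 0.22861652 0.75091064] [[497.06022053   0.         317.32046442]
 [  0.         497.06022053 239.62400042]
 [  0.           0.           1.        ]]
[[-0.18, -1.17, -0.08], [-0.19, -0.61, 0.0], [-1.57, -0.45, -0.75], [-0.72, 0.33, -0.16]]
[[-0.02, -1.17, -0.26], [0.15, -0.47, -0.0], [0.06, -0.07, 0.01], [-0.05, 0.31, 0.0]]
[[0.49,
[... 285 characters left out ...]
1, 0.09], [0.76, 0.36, -0.0]]
{'clock': 0.1, 'q': array([ 1.11549232e+00,  2.07326677e-01,  1.54275588e+00,  1.22696714e-05,
        1.39349932e+00, -1.50535291e-01]), 'dq': array([-0.0002935 , -0.00210394, -0.00363585,  0.00095277,  0.00261044,
        0.00015209]), 'joint_torque': array([-2.45112224e-04, -3.71863282e+01, -2.82291251e+01,  6.98998407e-02,
        3.11575248e-02, -4.60056049e-05]), 'eef_pos': array([0.17226511, 0.54787499, 0.21543769]), 'orientation': array([-3.02464376e-04,  1.51796289e-01,  9.88411300e-01, -9.47528347e-04]), 'wrist_force': array([-0.20391799,  0.05313038, -0.38531479]), 'torque': array([ 0.00368724,  0.01798967, -0.00983644]), 'opening': 1.001412237242811}
```

View pics/top0.png

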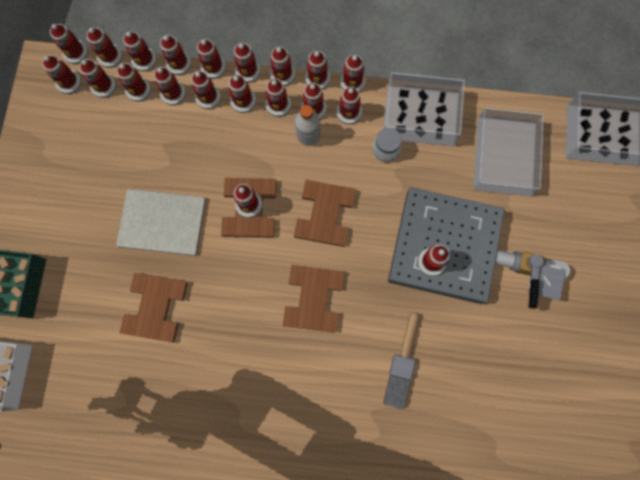

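View pics/scene0.png

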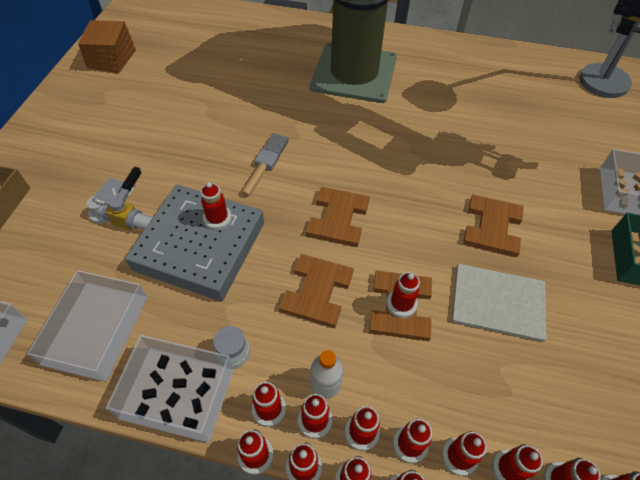

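Top view shows four blanks: under figure_b (248,208), then (325,212), (313,298) and (153,307). Figure_a is on the plate (435,260), the drying board is at (162,222), and the valve lever is at (535,285) near shut. I'll measure them all next.

```bash
cat >> h.py <<'E'
def onplane(c,uv,z):
    K=np.array(c["camera_matrix"]); uv=np.asarray(uv,float).reshape(-1,2)
    d=np.c_[(uv[:,0]-K[0,2])/K[0,0],-(uv[:,1]-K[1,2])/K[1,1],-np.ones(len(uv))]@rot(c["orientation"]).T
    o=np.array(c["xyz"]); return (o+d*((z-o[2])/d[:,2])[:,None])[:,:2]
def rects(c,mask,z,amin,amax):
    "min-area rectangles (world mm) of blobs seen on plane z; angle of the long side in deg"
    out=[]
    for k in cv2.findContours(mask.astype(np.uint8),cv2.RETR_EXTERNAL,cv2.CHAIN_APPROX_NONE)[0]:
        if not amin<cv2.contourArea(k)<amax: continue
        p=onplane(c,k[:,0],z)*1000
        (x,y),(w,h),a=cv2.minAreaRect(p.astype(np.float32))
        if w<h: w,h,a=h,w,a+90
        out.append((round(x),round(y),round(w),round(h),round((a+90)%180-90,1),k[:,0].mean(0).round().tolist()))
    return out
def circ(p):
    A=np.c_[2*p,np.ones(len(p))]; s=np.linalg.lstsq(A,(p**2).sum(1),rcond=None)[0]
    return s[:2],np.sqrt(s[2]+s[:2]@s[:2])
E
python3 - <<'E'
from h import *
for n in("top","scene"):
    im,W,c=cam(n); hsv=cv2.cvtColor(im,cv2.COLOR_RGB2HSV); z=W[...,2]; r2=np.hypot(W[...,0],W[...,1])
    H,S,V=[hsv[...,i].astype(int) for i in range(3)]
    ok=(W[...,0]>.25)&(W[...,0]<.95)&(abs(W[...,1])<.6)
    print(n,"px hsv blank/table",*[hsv[v,u].tolist() for v,u in([(212,325),(298,313),(250,350)] if n=="top" else [(215,338),(290,318),(270,260)])])
    m=ok&(z>.009)&(z<.022)&(S>60)
    print("blank",rects(c,cv2.morphologyEx(m.astype(np.uint8),cv2.MORPH_OPEN,np.ones((3,3))),.015,300,9000))
    m=ok&(z>.006)&(z<.02)&(S<60); print("board",rects(c,cv2.morphologyEx(m.astype(np.uint8),cv2.MORPH_OPEN,np.ones((5,5))),.012,2000,20000))
    m=ok&(z>.038)&(z<.05)&(S<70); print("extr",rects(c,cv2.morphologyEx(m.astype(np.uint8),cv2.MORPH_OPEN,np.ones((5,5))),.045,3000,30000))
    red=ok&((H<8)|(H>172))&(S>150)&(V>50)
    nl,lab=cv2.connectedComponents(red.astype(np.uint8))
    for i in range(1,nl):
        p=W[lab==i]
        if len(p)<60: continue
        base=.045 if p[:,2].max()>.13 else .015
        q=p[(p[:,2]>base+.012)&(p[:,2]<base+.06)]
        if len(q)>20:
            cc,r=circ(q[:,:2]); print("fig",p[:,2].max().round(3),len(q),cc.round(3),r.round(3),p[p[:,2].argmax()].round(3))
    m=(V<45)&(z>.05)&(z<.08)&ok; p=W[m]
    print("lever",[(a[0],a[1],a[2],a[3],a[4]) for a in rects(c,m,.07,40,2000)])
E
```

```text
top px hsv blank/table [12, 140, 120] [11, 145, 120] [15, 100, 161]
blank [(408, 362, 120, 106, -3.3, [153.0, 307.0]), (461, 57, 120, 104, -0.7, [313.0, 299.0]), (591, 205, 104, 47, -83.4, [247.0, 226.0]), (634, 55, 122, 104, -4.4, [325.0, 213.0]), (668, 212, 104, 40, -83.4, [249.0, 186.0])]
board [(578, 378, 161, 121, -90.0, [162.0, 222.0])]
extr [(591, -188, 191, 191, 83.3, [452.0, 239.0])]
fig 0.073 81 [0.926 0.553] 0.016 [0.931 0.538 0.073]
fig 0.071 88 [0.925 0.329] 0.016 [0.92  0.317 0.071]
fig 0.066 93 [0.925 0.18 ] 0.016 [0.916 0.193 0.066]
fig 0.072 104 [0.924 0.105] 0.016 [0.918 0.093 0.072]
fig 0.068 80 [0.856 0.553] 0.016 [0.858 0.54  0.068]
fig 0.067 112 [0.924 0.03 ] 0.016 [0.924 0.049 0.067]
fig 0.074 87 [0.856 0.478] 0.016 [0.852 0.463 0.074]
fig 0.069 86 [0.855 0.403] 0.015 [0.855 0.39  0.069]
fig 0.07 88 [0.855 0.328] 0.016 [0.854 0.315 0.07 ]
fig 0.068 84 [0.855 0.254] 0.016 [0.855 0.24  0.068]
fig 0.065 70 [0.854 0.032] 0.016 [0.85  0.047 0.065]
fig 0.082 32 [0.627 0.203] 0.013 [0.622 0.193 0.082]
lever [(510, -349, 51, 15, 2.2), (418, 585, 113, 7, 0.1)]
scene px 
[... 340 characters left out ...]
 [(596, -186, 192, 192, -6.8, [198.0, 236.0])]
fig 0.11 102 [ 0.553 -0.159] 0.02 [ 0.558 -0.141  0.11 ]
fig 0.082 290 [0.634 0.208] 0.02 [0.637 0.225 0.082]
fig 0.071 318 [0.863 0.031] 0.017 [0.868 0.044 0.071]
fig 0.071 303 [0.863 0.106] 0.017 [0.876 0.109 0.071]
fig 0.066 308 [0.863 0.18 ] 0.018 [0.867 0.165 0.066]
fig 0.065 352 [0.862 0.254] 0.018 [0.876 0.26  0.065]
fig 0.066 420 [0.862 0.329] 0.018 [0.877 0.338 0.066]
fig 0.066 263 [0.932 0.032] 0.018 [0.948 0.022 0.066]
fig 0.07 485 [0.862 0.403] 0.017 [0.876 0.407 0.07 ]
fig 0.065 218 [0.931 0.105] 0.019 [0.944 0.119 0.065]
fig 0.065 195 [0.859 0.468] 0.009 [0.862 0.466 0.065]
lever [(435, 585, 120, 7, 0.6), (517, -346, 56, 19, -0.4)]
```

```bash
cat >> h.py <<'E'
def tgt(x,y,z,ang):
    "shift/turn from the present pose to TCP (mm) with jaws opening along world angle ang (deg)"
    s=robot.sense(); M=rot(s["orientation"]); d=M.T@(np.array([x,y,z])/1000-s["eef_pos"])
    a=np.degrees(np.arctan2(M[1,1],M[0,1])); t=(a-ang+90)%180-90
    print("shift",d.round(4).tolist(),"yaw",round(t,1),"| rows",round(np.linalg.norm(d)/.0625,1),"jaw ang",a.round(1),"pos",(s["eef_pos"]*1000).round(1).tolist(),"q6",s["q"][5].round(2),"clock",s["clock"])
E
python3 -c "
from h import *
tgt(553,-159,230,0)"
```

```text
shift [-0.5753, -0.5603, -0.0136] yaw 72.5 | rows 12.9 jaw ang 72.5 pos [172.4, 548.1, 215.7] q6 -0.15 clock 0.2
```

Request:
move_arm --targets '[[1, [-0.288, -0.28, -0.014], 36], [1, [-0.288, -0.28, -0.014], 72], [1, [-0.5753, -0.5603, -0.014], 72.5], [1, [-0.5753, -0.5603, -0.014], 72.5], [1, [-0.5753, -0.5603, -0.014], 72.5], [1, [-0.5753, -0.5603, -0.014], 72.5], [1, [-0.5753, -0.5603, -0.014], 72.5], [1, [-0.5753, -0.5603, -0.014], 72.5]]' --newtons 15

```text
clock: 1.2
eef_pos: [0.4102, 0.1065, 0.2263]
orientation: [0.0, 0.707, 0.707, 0.0]
wrist_force: [0.7, 0.2, -0.4]
opening: 1.0
```

```bash
python3 -c "
from h import *
tgt(553,-159,230,0)"
```

```text
shift [-0.2654, 0.1429, -0.0036] yaw -0.0 | rows 4.8 jaw ang -0.0 pos [410.2, 106.5, 226.3] q6 0.05 clock 1.2
```

Request:
move_arm --targets '[[1, [-0.2654, 0.1429, -0.0036], 0], [1, [-0.2654, 0.1429, -0.0036], 0], [1, [-0.2654, 0.1429, -0.0036], 0], [1, [-0.2654, 0.1429, -0.0036], 0], [1, [-0.2654, 0.1429, -0.0036], 0], [1, [-0.2654, 0.1429, -0.0036], 0], [1, [-0.2654, 0.1429, -0.0036], 0]]'

```text
clock: 2.08
eef_pos: [0.552, -0.1564, 0.2291]
orientation: [-0.001, 0.707, 0.707, -0.0]
wrist_force: [-0.2, 0.9, 0.3]
opening: 0.996
```

```bash
python3 -c "
from h import *
tgt(553,-159,81,0)
im,W,c=cam('wrist'); save('w1.png',im); print(c['xyz'])
hsv=cv2.cvtColor(im,cv2.COLOR_RGB2HSV).astype(int)
m=((hsv[...,0]<8)|(hsv[...,0]>172))&(hsv[...,1]>140)&(hsv[...,2]>40)&(W[...,2]>.057)&(W[...,2]<.105)
p=W[m]; print(len(p),circ(p[:,:2]))
"
```

```text
shift [-0.0028, 0.0012, 0.1481] yaw 0.0 | rows 2.4 jaw ang 0.0 pos [552.0, -156.4, 229.1] q6 -0.43 clock 2.075
[ 0.5522259  -0.07790578  0.39715949]
415 (array([ 0.55199573, -0.16040259]), np.float64(0.020081014796462557))
```

View pics/w1.png

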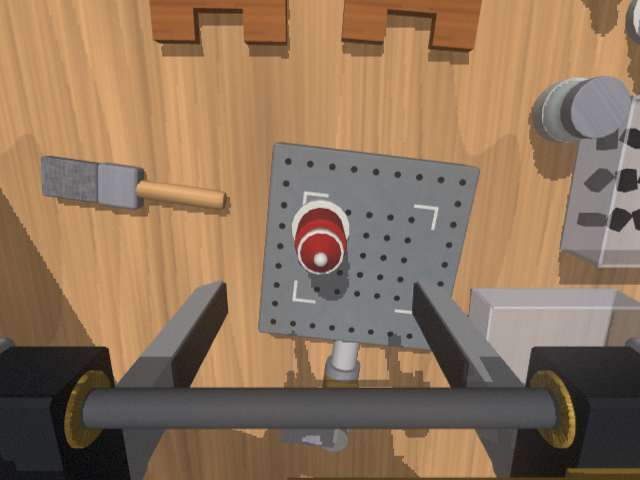

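Wrist view: figure_a at (322,240) on the plate, fingers left and right of it with clear room. The circle fit gives (552, -160) mm. I'll descend and grip.

Request:
move_arm --targets '[[1, [-0.001, 0, 0.05], 0], [1, [-0.001, 0, 0.1], 0], [1, [-0.001, 0, 0.146], 0], [1, [-0.001, 0, 0.146], 0], [-1, [-0.001, 0, 0.146], 0], [-1, [-0.001, 0, 0.146], 0], [-1, [-0.001, 0, 0.146], 0], [-1, [-0.001, 0, 0.146], 0]]'

```text
clock: 3.12
eef_pos: [0.5532, -0.1583, 0.0848]
orientation: [0.001, 0.707, 0.707, 0.0]
wrist_force: [-0.9, 0.6, -0.2]
opening: 0.615
```

```bash
python3 -c "
from h import *
print(robot.sense()['opening'],robot.sense()['wrist_force'])
tgt(580,418,220,0)"
```

```text
0.6146741433844045 [-0.93377094  0.58745963 -0.23491572]
shift [0.5761, 0.0273, -0.1356] yaw 0.0 | rows 9.5 jaw ang 0.0 pos [553.2, -158.3, 84.8] q6 -0.43 clock 3.125
```

Request:
move_arm --targets '[[-1, [0, 0, 0], 0], [-1, [0, 0, 0], 0], [-1, [0, 0, 0], 0], [-1, [0, 0, 0], 0], [-1, [0, 0, -0.03], 0], [-1, [0, 0, -0.08], 0], [-1, [0, 0, -0.136], 0], [-1, [0, 0, -0.136], 0]]'

```text
clock: 4.12
eef_pos: [0.5561, -0.1594, 0.2255]
orientation: [0.005, 0.707, 0.707, 0.002]
wrist_force: [0.6, 0.5, -1.6]
opening: 0.44
```

```bash
python3 -c "
from h import *
print(robot.sense()['opening'],robot.sense()['wrist_force'])
tgt(580,418,220,0)"
```

```text
0.43972393491252154 [ 0.64008905  0.52749424 -1.61457628]
shift [0.5774, 0.0243, 0.0031] yaw 0.0 | rows 9.2 jaw ang 0.0 pos [556.1, -159.4, 225.5] q6 -0.43 clock 4.125
```

Request:
move_arm --targets '[[-1, [0.03, 0.002, 0], 0], [-1, [0.085, 0.004, 0], 0], [-1, [0.145, 0.007, 0], 0], [-1, [0.205, 0.01, 0], 0], [-1, [0.265, 0.012, 0], 0], [-1, [0.325, 0.015, 0], 0], [-1, [0.385, 0.018, 0], 0], [-1, [0.42, 0.02, 0], 0]]'

```text
clock: 5.12
eef_pos: [0.5707, 0.2648, 0.217]
orientation: [-0.001, 0.706, 0.708, -0.002]
wrist_force: [0.3, -1.0, -0.5]
opening: 0.444
```

Request:
move_arm --targets '[[-1, [0.05, 0.002, 0], 0], [-1, [0.1, 0.004, 0], 0], [-1, [0.14, 0.006, 0], 0], [-1, [0.155, 0.007, 0], 0], [-1, [0.155, 0.007, 0.03], 0], [-1, [0.155, 0.007, 0.07], 0], [-1, [0.155, 0.007, 0.11], 0], [-1, [0.155, 0.007, 0.13], 0]]'

```text
clock: 6.12
eef_pos: [0.5771, 0.4146, 0.0852]
orientation: [-0.001, 0.707, 0.707, -0.004]
wrist_force: [0.4, -0.1, -1.3]
opening: 0.441
```

```bash
python3 -c "
from h import *
im,W,c=cam('scene'); save('s2.png',im[200:440,240:600])
print(robot.sense()['opening'],robot.sense()['wrist_force'])
tgt(580,418,52,0)"
```

```text
0.44464079952856156 [-0.90810897 -0.14795707 -3.11328336]
shift [0.0039, 0.0039, 0.0312] yaw -0.0 | rows 0.5 jaw ang -0.0 pos [576.3, 414.3, 83.3] q6 0.5 clock 6.175
```

View pics/s2.png

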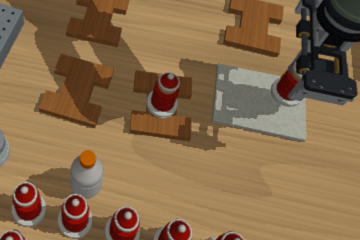

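The figure hangs upright over the board at crop (290,90). I'll lower it gently.

Request:
move_arm --targets '[[-1, [0.002, 0.002, 0.015], 0], [-1, [0.002, 0.002, 0.022], 0], [-1, [0.002, 0.002, 0.027], 0], [-1, [0.002, 0.002, 0.03], 0], [-1, [0.002, 0.002, 0.03], 0]]'

```text
clock: 6.8
eef_pos: [0.5813, 0.4192, 0.06]
orientation: [0.0, 0.707, 0.707, 0.0]
wrist_force: [-0.7, 0.4, -1.9]
opening: 0.445
```

Request:
move_arm --targets '[[-1, [0, 0, 0.003], 0], [-1, [0, 0, 0.006], 0], [-1, [0, 0, 0.006], 0], [-1, [0, 0, 0.006], 0]]'

```text
clock: 7.3
eef_pos: [0.5813, 0.419, 0.0537]
orientation: [-0.0, 0.707, 0.707, -0.0]
wrist_force: [-0.7, 0.0, -1.3]
opening: 0.442
```

Request:
move_arm --targets '[[-1, [0, 0, 0.001], 0], [-1, [0, 0, 0.002], 0], [-1, [0, 0, 0.003], 0], [-1, [0, 0, 0.003], 0]]'

```text
clock: 7.8
eef_pos: [0.5813, 0.419, 0.0509]
orientation: [0.0, 0.707, 0.707, -0.0]
wrist_force: [-1.2, -0.2, 0.4]
opening: 0.444
```

Contact felt, so I'll release.

Request:
move_arm --targets '[[1, [0, 0, 0], 0], [1, [0, 0, 0], 0], [1, [0, 0, 0], 0], [1, [0, 0, 0], 0], [1, [0, 0, 0], 0], [1, [0, 0, -0.05], 0], [1, [0, 0, -0.11], 0], [1, [0, 0, -0.17], 0]]'

```text
clock: 8.8
eef_pos: [0.581, 0.4189, 0.2222]
orientation: [-0.0, 0.707, 0.707, -0.0]
wrist_force: [0.4, 0.5, -0.1]
opening: 1.001
```

```bash
python3 -c "
from h import *
print(robot.sense()['opening'])
tgt(632,207,220,0)"
```

```text
1.0007031424628108
shift [-0.2119, 0.0509, 0.0022] yaw 0.0 | rows 3.5 jaw ang 0.0 pos [581.0, 418.9, 222.2] q6 0.5 clock 8.8
```

Request:
move_arm --targets '[[1, [-0.06, 0.015, 0.002], 0], [1, [-0.12, 0.03, 0.002], 0], [1, [-0.18, 0.045, 0.002], 0], [1, [-0.212, 0.051, 0.002], 0], [1, [-0.212, 0.051, 0.002], 0], [1, [-0.212, 0.051, 0.002], 0]]'

```text
clock: 9.55
eef_pos: [0.6322, 0.2079, 0.2188]
orientation: [-0.0, 0.707, 0.707, 0.0]
wrist_force: [-0.5, 1.7, 0.2]
opening: 1.001
```

```bash
python3 -c "
from h import *
im,W,c=cam('wrist')
hsv=cv2.cvtColor(im,cv2.COLOR_RGB2HSV).astype(int)
m=((hsv[...,0]<8)|(hsv[...,0]>172))&(hsv[...,1]>140)&(hsv[...,2]>40)&(W[...,2]>.027)&(W[...,2]<.075)&(abs(W[...,0]-.632)<.05)&(abs(W[...,1]-.207)<.05)
p=W[m]; print(len(p),circ(p[:,:2]))
tgt(*(circ(p[:,:2])[0]*1000),54,0)
im,W,c=cam('top'); hsv=cv2.cvtColor(im,cv2.COLOR_RGB2HSV).astype(int)
m=(hsv[...,1]>60)&(W[...,2]>.009)&(W[...,2]<.022)&(W[...,0]<.95)&(W[...,0]>.25)
print(rects(c,cv2.morphologyEx(m.astype(np.uint8),cv2.MORPH_OPEN,np.ones((3,3))),.015,300,9000))
"
```

```text
378 (array([0.63247566, 0.2074545 ]), np.float64(0.02016084949029441))
shift [-0.001, 0.0004, 0.1648] yaw 0.1 | rows 2.6 jaw ang 0.1 pos [632.1, 208.4, 218.8] q6 0.19 clock 9.6
[(461, 57, 121, 104, -0.8, [313.0, 298.0]), (592, 199, 92, 47, -83.4, [252.0, 227.0]), (634, 55, 122, 104, -4.4, [325.0, 212.0]), (670, 195, 70, 40, -83.4, [260.0, 185.0])]
```

Request:
move_arm --targets '[[1, [-0.0005, 0, 0.055], 0], [1, [-0.0005, 0, 0.11], 0], [1, [-0.0005, 0, 0.15], 0], [1, [-0.0005, 0, 0.165], 0], [1, [-0.0005, 0, 0.165], 0], [-1, [-0.0005, 0, 0.165], 0], [-1, [-0.0005, 0, 0.165], 0], [-1, [-0.0005, 0, 0.165], 0]]'

```text
clock: 10.65
eef_pos: [0.6334, 0.2067, 0.0553]
orientation: [0.001, 0.707, 0.707, 0.001]
wrist_force: [0.1, -0.1, 0.3]
opening: 0.717
```

Request:
move_arm --targets '[[-1, [0, 0, 0], 0], [-1, [0, 0, 0], 0], [-1, [0, 0, 0], 0], [-1, [0, 0, 0], 0], [-1, [0, 0, 0], 0], [-1, [0, 0, 0], 0]]'

```text
clock: 11.4
eef_pos: [0.6324, 0.2065, 0.0537]
orientation: [0.0, 0.707, 0.707, -0.0]
wrist_force: [0.8, 0.3, -0.7]
opening: 0.443
```

Request:
move_arm --targets '[[-1, [0, 0, -0.03], 0], [-1, [0, 0, -0.08], 0], [-1, [0, 0, -0.13], 0], [-1, [0, 0, -0.13], 0]]'

```text
clock: 11.9
eef_pos: [0.6359, 0.2074, 0.1898]
orientation: [0.003, 0.707, 0.707, 0.005]
wrist_force: [0.1, 0.4, -0.8]
opening: 0.447
```

```bash
python3 -c "
from h import *
tgt(581,342,184,0)"
```

```text
shift [0.1346, -0.0549, 0.0055] yaw 0.0 | rows 2.3 jaw ang 0.0 pos [635.9, 207.4, 189.8] q6 0.19 clock 11.9
```

Request:
move_arm --targets '[[-1, [0.04, -0.015, 0], 0], [-1, [0.09, -0.035, 0], 0], [-1, [0.125, -0.048, 0], 0], [-1, [0.135, -0.0515, 0.02], 0], [-1, [0.135, -0.0515, 0.06], 0], [-1, [0.135, -0.0515, 0.1], 0], [-1, [0.135, -0.0515, 0.12], 0], [-1, [0.135, -0.0515, 0.126], 0]]'

```text
clock: 12.9
eef_pos: [0.5794, 0.3401, 0.0547]
orientation: [-0.001, 0.707, 0.707, -0.002]
wrist_force: [-0.2, -0.0, -0.3]
opening: 0.447
```

Request:
move_arm --targets '[[-1, [0, 0, 0], 0], [-1, [0, 0, 0.002], 0], [-1, [0, 0, 0.004], 0], [-1, [0, 0, 0.004], 0], [-1, [0, 0, 0.004], 0]]'

```text
clock: 13.52
eef_pos: [0.5809, 0.3417, 0.054]
orientation: [0.0, 0.707, 0.707, 0.0]
wrist_force: [-0.6, -0.7, -1.5]
opening: 0.443
```

Request:
move_arm --targets '[[-1, [0, 0, 0.002], 0], [-1, [0, 0, 0.003], 0], [-1, [0, 0, 0.003], 0], [-1, [0, 0, 0.003], 0]]'

```text
clock: 14.02
eef_pos: [0.5807, 0.3415, 0.0507]
orientation: [-0.0, 0.707, 0.707, -0.0]
wrist_force: [-0.3, -0.5, 1.0]
opening: 0.443
```

Contact again, so I'll release and go up.

Request:
move_arm --targets '[[1, [0, 0, 0], 0], [1, [0, 0, 0], 0], [1, [0, 0, 0], 0], [1, [0, 0, 0], 0], [1, [0, 0, 0], 0], [1, [0, 0, -0.05], 0], [1, [0, 0, -0.11], 0], [1, [0, 0, -0.17], 0]]'

```text
clock: 15.02
eef_pos: [0.5805, 0.3414, 0.2222]
orientation: [-0.0, 0.707, 0.707, -0.0]
wrist_force: [0.1, 0.6, 1.4]
opening: 1.0
```

```bash
python3 -c "
from h import *
tgt(632,209-0,180,96.6)
im,W,c=cam('scene'); save('s3.png',im)
"
```

```text
shift [-0.1325, 0.0515, 0.0422] yaw 83.4 | rows 2.4 jaw ang 0.0 pos [580.5, 341.4, 222.2] q6 0.4 clock 15.025
```

View pics/s3.png

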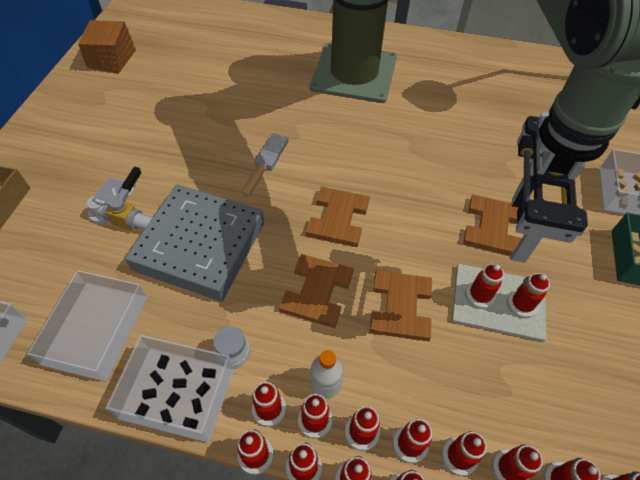

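Both figures stand upright on the board at (487,285) and (531,293), and all four blanks are visible and free. Next is blank_0.

Request:
move_arm --targets '[[1, [-0.03, 0.01, 0.01], 10.5], [1, [-0.06, 0.02, 0.02], 21], [1, [-0.09, 0.03, 0.03], 31], [1, [-0.12, 0.045, 0.04], 42], [1, [-0.1325, 0.0515, 0.042], 52], [1, [-0.1325, 0.0515, 0.042], 63], [1, [-0.1325, 0.0515, 0.042], 73], [1, [-0.1325, 0.0515, 0.042], 83.4]]'

```text
clock: 16.08
eef_pos: [0.6324, 0.2089, 0.1784]
orientation: [-0.0, 0.998, 0.055, -0.0]
wrist_force: [0.7, 0.4, 0.7]
opening: 1.002
```

Request:
move_arm --targets '[[1, [0, 0, 0], 0], [1, [0, 0, 0], 0]]'

```text
clock: 16.32
eef_pos: [0.6323, 0.2091, 0.1786]
orientation: [-0.0, 0.998, 0.059, -0.0]
wrist_force: [0.3, -0.7, 0.3]
opening: 1.001
```

```bash
cat >> h.py <<'E'
def wblank(zt=.015,name="wrist",near=None):
    im,W,c=cam(name); hsv=cv2.cvtColor(im,cv2.COLOR_RGB2HSV).astype(int)
    m=(abs(W[...,2]-zt)<.006)&(hsv[...,1]>60)
    m=cv2.morphologyEx(m.astype(np.uint8),cv2.MORPH_OPEN,np.ones((3,3)))
    return im,rects(c,m,zt,1000,90000)
E
python3 -c "
from h import *
im,r=wblank(); save('w4.png',im); print(*r,sep='\n')
print(wblank(name='top')[1])
tgt(632,209,180,96.6)"
```

```text
(419, 58, 106, 36, 89.9, [436.0, 442.0])
(373, 335, 53, 49, -3.5, [173.0, 453.0])
(503, 85, 49, 44, -89.8, [423.0, 370.0])
(635, 56, 120, 107, -4.3, [491.0, 238.0])
(629, 208, 120, 104, 5.2, [319.0, 227.0])
[(461, 57, 120, 104, -0.7, [314.0, 297.0]), (634, 55, 122, 104, -4.5, [325.0, 213.0]), (629, 192, 122, 74, 3.7, [257.0, 209.0])]
shift [-0.0003, 0.0001, -0.0014] yaw 0.1 | rows 0.0 jaw ang -83.3 pos [632.3, 209.1, 178.6] q6 1.64 clock 16.425
```

View pics/w4.png

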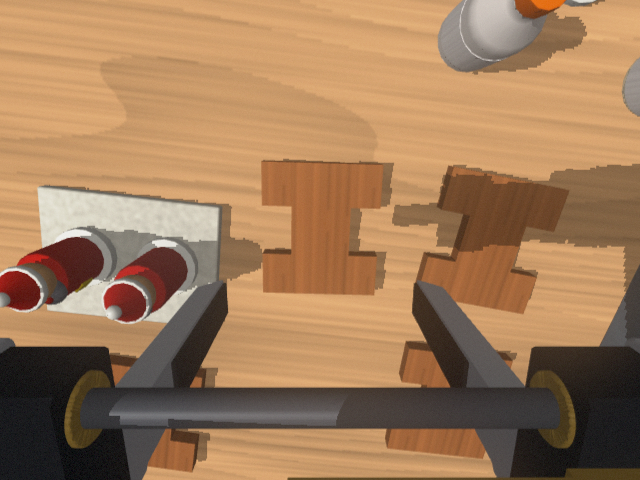

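Wrist view: blank_0 is at (320,228) with clear notches, between the fingers and 3 mm nearer in x than the present pose.

Request:
move_arm --targets '[[1, [-0.003, -0.001, 0.05], 1], [1, [-0.003, -0.001, 0.1], 1], [1, [-0.003, -0.001, 0.145], 1], [1, [-0.003, -0.001, 0.16], 1], [1, [-0.003, -0.001, 0.166], 1], [-1, [-0.003, -0.001, 0.166], 1], [-1, [-0.003, -0.001, 0.166], 1], [-1, [-0.003, -0.001, 0.166], 1]]'

```text
clock: 17.42
eef_pos: [0.6305, 0.21, 0.0144]
orientation: [-0.0, 0.999, 0.049, 0.001]
wrist_force: [-0.1, -0.5, -0.2]
opening: 0.715
```

Request:
move_arm --targets '[[-1, [0, 0, 0], 0], [-1, [0, 0, 0], 0], [-1, [0, 0, 0], 0], [-1, [0, 0, 0], 0], [-1, [0, 0, 0], 0]]' --newtons 25

```text
clock: 18.05
eef_pos: [0.6296, 0.2096, 0.0133]
orientation: [0.0, 0.999, 0.049, 0.0]
wrist_force: [-1.0, -1.9, 5.0]
opening: 0.551
```

```bash
python3 -c "
from h import *
print(robot.sense()['opening'])
tgt(594.5,-187,180,83.3)"
```

```text
0.5507947342196406
shift [-0.0738, 0.3913, -0.1666] yaw 12.3 | rows 6.9 jaw ang -84.4 pos [629.6, 209.6, 13.3] q6 1.66 clock 18.05
```

Request:
move_arm --targets '[[-1, [0, 0, -0.04], 0], [-1, [0, 0, -0.1], 0], [-1, [-0.01, 0.05, -0.15], 3], [-1, [-0.02, 0.11, -0.167], 6], [-1, [-0.032, 0.17, -0.167], 9], [-1, [-0.043, 0.23, -0.167], 12.3], [-1, [-0.055, 0.29, -0.167], 12.3], [-1, [-0.066, 0.35, -0.167], 12.3]]'

```text
clock: 19.05
eef_pos: [0.5974, -0.1438, 0.1787]
orientation: [-0.001, 0.998, -0.058, -0.0]
wrist_force: [0.5, -0.2, -0.3]
opening: 0.552
```

```bash
python3 -c "
from h import *
print(robot.sense()['opening'])
tgt(594.5,-187,180,83.3)"
```

```text
0.5523366674435959
shift [0.0022, 0.0432, -0.0014] yaw 0.1 | rows 0.7 jaw ang -96.6 pos [597.4, -143.8, 178.7] q6 1.31 clock 19.05
```

Request:
move_arm --targets '[[-1, [0.001, 0.03, 0], 0], [-1, [0.002, 0.04, 0], 0], [-1, [0.002, 0.04, 0], 0], [-1, [0.002, 0.04, 0], 0]]'

```text
clock: 19.55
eef_pos: [0.5956, -0.1807, 0.1794]
orientation: [-0.0, 0.998, -0.057, -0.0]
wrist_force: [-0.5, -0.2, 0.0]
opening: 0.55
```

```bash
python3 -c "
from h import *
im,W,c=cam('wrist'); save('w5.png',im); np.savez('w5.npz',im=im,W=W,K=c['camera_matrix'],q=c['orientation'],t=c['xyz'])
S=cv2.cvtColor(im,cv2.COLOR_RGB2HSV)[...,1].astype(int)
m=(abs(W[...,2]-.045)<.006)&(S<70)
print(rects(c,cv2.morphologyEx(m.astype(np.uint8),cv2.MORPH_OPEN,np.ones((3,3))),.045,1000,200000))
zb=robot.sense()['eef_pos'][2]-.013+.015
m=(abs(W[...,2]-zb)<.01)&(S>60)
print(zb,rects(c,cv2.morphologyEx(m.astype(np.uint8),cv2.MORPH_OPEN,np.ones((3,3))),zb,500,200000))
tgt(594.5,-187,180,83.3)"
```

```text
[(552, -109, 48, 39, -6.7, [235.0, 285.0]), (547, -392, 79, 48, -12.3, [583.0, 253.0]), (594, -189, 188, 188, -6.7, [369.0, 194.0]), (732, -300, 125, 39, 83.5, [460.0, 39.0])]
0.1815247960369485 [(604, -182, 104, 103, 83.5, [321.0, 272.0])]
shift [-0.0005, 0.0064, -0.0005] yaw 0.2 | rows 0.1 jaw ang -96.5 pos [595.7, -180.7, 179.5] q6 1.25 clock 19.6
```

View pics/w5.png

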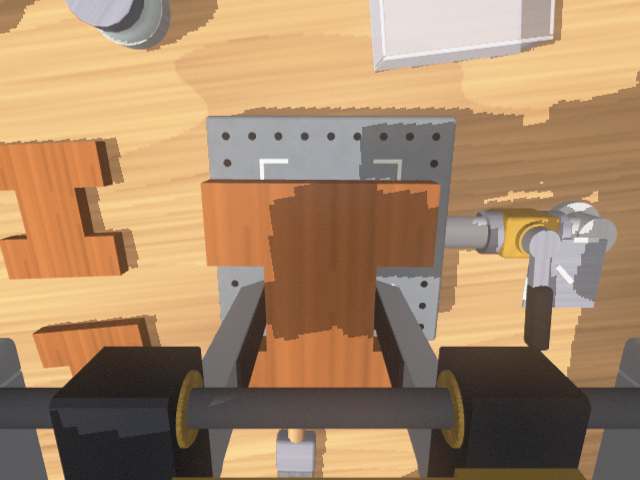

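Wrist view: the plate and its marks are behind the held blank, whose far edge (320,182) confirms it is centred in the jaws. The plate centre is (594,-189), so I'll place it there.

Request:
move_arm --targets '[[-1, [-0.001, 0.007, 0.03], 0], [-1, [-0.001, 0.007, 0.07], 0], [-1, [-0.001, 0.007, 0.1], 0], [-1, [-0.001, 0.007, 0.112], 0], [-1, [-0.001, 0.007, 0.115], 0], [-1, [-0.001, 0.007, 0.115], 0]]'

```text
clock: 20.35
eef_pos: [0.5948, -0.1894, 0.066]
orientation: [0.0, 0.998, -0.058, 0.001]
wrist_force: [0.1, -0.7, 0.5]
opening: 0.552
```

```bash
python3 -c "
from h import *
print(robot.sense()['wrist_force'])
tgt(594,-188,59,83.3)"
```

```text
[ 0.08508037 -0.70239409  0.4526652 ]
shift [-0.001, -0.0013, 0.007] yaw 0.1 | rows 0.1 jaw ang -96.6 pos [594.8, -189.4, 66.0] q6 1.24 clock 20.35
```

Request:
move_arm --targets '[[-1, [-0.001, -0.001, 0.003], 0], [-1, [-0.001, -0.001, 0.006], 0], [-1, [-0.001, -0.001, 0.007], 0], [-1, [-0.001, -0.001, 0.007], 0]]'

```text
clock: 20.85
eef_pos: [0.5929, -0.1883, 0.0583]
orientation: [0.0, 0.998, -0.058, 0.0]
wrist_force: [-1.6, 0.5, 2.5]
opening: 0.553
```

Request:
move_arm --targets '[[1, [0, 0, 0], 0], [1, [0, 0, 0], 0], [1, [0, 0, 0], 0], [1, [0, 0, 0], 0], [1, [0, 0, 0], 0], [1, [0, 0, -0.04], 0], [1, [0, 0, -0.1], 0], [1, [0, 0, -0.122], 0]]'

```text
clock: 21.85
eef_pos: [0.5952, -0.1893, 0.1847]
orientation: [0.001, 0.998, -0.058, 0.004]
wrist_force: [0.3, -0.1, -0.1]
opening: 0.997
```

```bash
python3 -c "
from h import *
print(wblank(.06)[1])
print(wblank(.06,'top')[1],wblank(.015,'top')[1])
tgt(634.5,55.5,180,85.6)"
```

```text
[(592, -189, 120, 104, -6.9, [318.0, 239.0])]
[] [(408, 362, 120, 107, -3.1, [154.0, 308.0]), (461, 57, 120, 104, -0.8, [314.0, 297.0]), (634, 55, 122, 104, -4.4, [324.0, 213.0])]
shift [0.0121, -0.2472, 0.0011] yaw -2.3 | rows 4.0 jaw ang -96.7 pos [593.8, -188.6, 181.3] q6 1.24 clock 22.0
```

Request:
move_arm --targets '[[1, [0.003, -0.06, 0], -2.3], [1, [0.006, -0.12, 0], -2.3], [1, [0.009, -0.18, 0], -2.3], [1, [0.012, -0.23, 0], -2.3], [1, [0.012, -0.247, 0], -2.3], [1, [0.012, -0.247, 0], -2.3], [1, [0.012, -0.247, 0], -2.3]]'

```text
clock: 22.88
eef_pos: [0.633, 0.0541, 0.1788]
orientation: [0.0, 0.999, -0.039, -0.001]
wrist_force: [-0.3, -1.1, 0.8]
opening: 1.0
```

```bash
python3 -c "
from h import *
r=[a for a in wblank()[1] if a[2]>112]; print(r)
r=min(r,key=lambda a:abs(a[0]-634)+abs(a[1]-55))
tgt(r[0]+1,r[1],13.3,r[4]+90)"
```

```text
[(635, 54, 119, 104, -4.3, [319.0, 221.0])]
shift [0.003, -0.0005, 0.1659] yaw -0.2 | rows 2.7 jaw ang -94.5 pos [633.2, 53.8, 179.2] q6 1.6 clock 22.925
```

Request:
move_arm --targets '[[1, [0.0025, -0.0005, 0.05], 0], [1, [0.0025, -0.0005, 0.1], 0], [1, [0.0025, -0.0005, 0.145], 0], [1, [0.0025, -0.0005, 0.16], 0], [1, [0.0025, -0.0005, 0.166], 0], [-1, [0.0025, -0.0005, 0.166], 0], [-1, [0.0025, -0.0005, 0.166], 0], [-1, [0.0025, -0.0005, 0.166], 0]]'

```text
clock: 23.92
eef_pos: [0.6372, 0.0561, 0.0154]
orientation: [0.0, 0.999, -0.038, 0.001]
wrist_force: [-0.6, -0.6, 0.5]
opening: 0.718
```

Request:
move_arm --targets '[[-1, [0, 0, 0], 0], [-1, [0, 0, 0], 0], [-1, [0, 0, 0], 0], [-1, [0, 0, 0], 0], [-1, [0, 0, 0], 0]]'

```text
clock: 24.55
eef_pos: [0.6363, 0.0559, 0.0143]
orientation: [0.0, 0.999, -0.038, 0.0]
wrist_force: [-1.5, -0.7, 4.9]
opening: 0.546
```

```bash
python3 -c "
from h import *
print(robot.sense()['opening'])
tgt(593,-188.3,180,83.3)"
```

```text
0.5462186155473451
shift [-0.0245, 0.2468, -0.1657] yaw 2.3 | rows 4.8 jaw ang -94.4 pos [636.3, 55.9, 14.3] q6 1.6 clock 24.55
```

Request:
move_arm --targets '[[-1, [0, 0, -0.04], 0], [-1, [0, 0, -0.1], 0], [-1, [-0.003, 0.03, -0.155], 2.3], [-1, [-0.009, 0.09, -0.166], 2.3], [-1, [-0.015, 0.15, -0.166], 2.3], [-1, [-0.021, 0.21, -0.166], 2.3], [-1, [-0.0245, 0.24, -0.166], 2.3], [-1, [-0.0245, 0.2468, -0.166], 2.3]]'

```text
clock: 25.55
eef_pos: [0.5918, -0.1896, 0.1785]
orientation: [-0.001, 0.998, -0.06, -0.001]
wrist_force: [0.0, 0.3, -2.1]
opening: 0.549
```

Request:
move_arm --targets '[[-1, [0, 0, 0], 0], [-1, [0, 0, 0], 0], [-1, [0, 0, 0], 0]]'

```text
clock: 25.92
eef_pos: [0.5931, -0.1866, 0.1797]
orientation: [-0.0, 0.998, -0.057, -0.0]
wrist_force: [-0.3, -0.2, -2.1]
opening: 0.55
```

```bash
cat >> h.py <<'E'
def held():
    "offset (mm) of held blank's centre from the TCP along its long axis, from its far edge"
    im,W,c=cam('wrist'); S=cv2.cvtColor(im,cv2.COLOR_RGB2HSV)[...,1].astype(int); s=robot.sense()
    zb=s['eef_pos'][2]+.002; M=rot(s["orientation"])
    m=((abs(W[...,2]-zb)<.01)&(S>60)).astype(np.uint8)
    k=max(cv2.findContours(cv2.morphologyEx(m,cv2.MORPH_OPEN,np.ones((3,3))),0,1)[0],key=cv2.contourArea)
    p=(onplane(c,k[:,0],zb)-s['eef_pos'][:2])*1000@M[:2,:2]
    print("far edge-60:",(np.percentile(p[:,0],98)-60).round(1),"y mid",((p[:,1].max()+p[:,1].min())/2).round(1),"y width",np.ptp(p[:,1]).round(1))
E
python3 -c "
from h import *
held()
tgt(593,-188.3,74,83.3)"
```

```text
far edge-60: -0.3 y mid 0.3 y width 103.0
shift [0.0001, 0.0014, 0.1057] yaw 0.1 | rows 1.7 jaw ang -96.6 pos [593.1, -186.9, 179.7] q6 1.24 clock 25.975
```

Request:
move_arm --targets '[[-1, [0, 0.001, 0.03], 0], [-1, [0, 0.001, 0.065], 0], [-1, [0, 0.001, 0.09], 0], [-1, [0, 0.001, 0.1], 0], [-1, [0, 0.001, 0.102], 0], [-1, [0, 0.001, 0.102], 0], [-1, [0, 0.001, 0.102], 0]]'

```text
clock: 26.85
eef_pos: [0.5937, -0.1896, 0.0792]
orientation: [0.001, 0.998, -0.058, 0.001]
wrist_force: [-0.3, -0.5, -0.6]
opening: 0.552
```

```bash
python3 -c "
from h import *
tgt(592.9,-188.3,74.3,83.3)"
```

```text
shift [-0.0009, -0.0012, 0.0049] yaw 0.0 | rows 0.1 jaw ang -96.7 pos [593.7, -189.6, 79.2] q6 1.24 clock 26.85
```

Request:
move_arm --targets '[[-1, [0, -0.0005, 0.002], 0], [-1, [0, -0.0005, 0.004], 0], [-1, [0, -0.0005, 0.005], 0], [-1, [0, -0.0005, 0.005], 0]]'

```text
clock: 27.35
eef_pos: [0.593, -0.1888, 0.0742]
orientation: [0.0, 0.998, -0.058, 0.0]
wrist_force: [-3.5, 1.1, 5.8]
opening: 0.551
```

Contact. I'll release, rise, and look.

Request:
move_arm --targets '[[1, [0, 0, 0], 0], [1, [0, 0, 0], 0], [1, [0, 0, 0], 0], [1, [0, 0, 0], 0], [1, [0, 0, 0], 0], [1, [0, 0, -0.04], 0], [1, [0, 0, -0.09], 0], [1, [0, 0, -0.107], 0]]'

```text
clock: 28.35
eef_pos: [0.5948, -0.1897, 0.1838]
orientation: [0.001, 0.998, -0.058, 0.003]
wrist_force: [-0.5, -0.2, 0.8]
opening: 0.999
```

```bash
python3 -c "
from h import *
print(wblank(.075)[1])
print(wblank(.015,'top')[1])
tgt(463,57.5,180,89.2)"
```

```text
[(592, -189, 120, 104, -6.6, [318.0, 245.0])]
[(408, 362, 120, 106, -3.2, [153.0, 308.0]), (461, 57, 120, 104, -0.7, [314.0, 299.0])]
shift [-0.1589, -0.2299, 0.0011] yaw -5.9 | rows 4.5 jaw ang -96.7 pos [594.2, -189.3, 182.3] q6 1.24 clock 28.45
```

Request:
move_arm --targets '[[1, [-0.03, -0.04, 0], -2], [1, [-0.065, -0.09, 0], -4], [1, [-0.1, -0.14, 0], -5.9], [1, [-0.13, -0.19, 0], -5.9], [1, [-0.155, -0.225, 0], -5.9], [1, [-0.159, -0.23, 0], -5.9], [1, [-0.159, -0.23, 0], -5.9], [1, [-0.159, -0.23, 0], -5.9]]'

```text
clock: 29.45
eef_pos: [0.4619, 0.0571, 0.1792]
orientation: [0.0, 1.0, -0.007, -0.0]
wrist_force: [0.8, -0.3, 0.1]
opening: 0.997
```

```bash
python3 -c "
from h import *
r=[a for a in wblank()[1] if a[2]>112]; print(r)
r=min(r,key=lambda a:abs(a[0]-462)+abs(a[1]-57))
tgt(r[0]+.7,r[1],13.5,r[4]+90)"
```

```text
[(407, 334, 122, 58, -4.6, [25.0, 287.0]), (461, 57, 120, 104, -0.8, [320.0, 224.0])]
shift [-0.0003, 0.0, 0.1659] yaw -0.1 | rows 2.7 jaw ang -90.9 pos [462.1, 57.1, 179.4] q6 1.52 clock 29.5
```

Request:
move_arm --targets '[[1, [-0.0005, 0, 0.05], 0], [1, [-0.0005, 0, 0.1], 0], [1, [-0.0005, 0, 0.145], 0], [1, [-0.0005, 0, 0.16], 0], [1, [-0.0005, 0, 0.166], 0], [-1, [-0.0005, 0, 0.166], 0], [-1, [-0.0005, 0, 0.166], 0], [-1, [-0.0005, 0, 0.166], 0]]'

```text
clock: 30.5
eef_pos: [0.4621, 0.0582, 0.0149]
orientation: [0.0, 1.0, -0.007, 0.001]
wrist_force: [-0.9, -0.1, 0.4]
opening: 0.717
```

Request:
move_arm --targets '[[-1, [0, 0, 0], 0], [-1, [0, 0, 0], 0], [-1, [0, 0, 0], 0], [-1, [0, 0, 0], 0], [-1, [0, 0, 0], 0]]'

```text
clock: 31.12
eef_pos: [0.4613, 0.0582, 0.0142]
orientation: [0.0, 1.0, -0.007, 0.0]
wrist_force: [-0.9, -0.9, 4.9]
opening: 0.548
```

```bash
python3 -c "
from h import *
print(robot.sense()['opening'])
tgt(593,-188.5,180,83.3)"
```

```text
0.5482227920830552
shift [0.135, 0.245, -0.1657] yaw 5.9 | rows 5.2 jaw ang -90.8 pos [461.3, 58.2, 14.2] q6 1.52 clock 31.125
```

Request:
move_arm --targets '[[-1, [0, 0, -0.04], 0], [-1, [0, 0, -0.1], 0], [-1, [0.015, 0.028, -0.15], 2], [-1, [0.045, 0.08, -0.166], 4], [-1, [0.075, 0.135, -0.166], 5.9], [-1, [0.105, 0.19, -0.166], 5.9], [-1, [0.128, 0.233, -0.166], 5.9], [-1, [0.1345, 0.245, -0.166], 5.9]]'

```text
clock: 32.12
eef_pos: [0.5925, -0.1912, 0.1784]
orientation: [-0.0, 0.998, -0.06, -0.001]
wrist_force: [-0.3, 0.1, -0.8]
opening: 0.548
```

Request:
move_arm --targets '[[-1, [0, 0, 0], 0], [-1, [0, 0, 0], 0], [-1, [0, 0, 0], 0]]'

```text
clock: 32.5
eef_pos: [0.5918, -0.1869, 0.1798]
orientation: [-0.0, 0.998, -0.057, -0.0]
wrist_force: [0.6, 0.3, -0.8]
opening: 0.552
```

```bash
python3 -c "
from h import *
held()
tgt(593,-188.5,89.3,83.3)"
```

```text
far edge-60: 0.8 y mid 0.4 y width 103.0
shift [0.0013, 0.0013, 0.0906] yaw 0.1 | rows 1.4 jaw ang -96.6 pos [591.9, -187.1, 179.9] q6 1.24 clock 32.55
```

Request:
move_arm --targets '[[-1, [0, 0.001, 0.03], 0], [-1, [0, 0.001, 0.06], 0], [-1, [0, 0.001, 0.08], 0], [-1, [0, 0.001, 0.087], 0], [-1, [0, 0.001, 0.087], 0], [-1, [0, 0.001, 0.087], 0], [-1, [0, 0.001, 0.087], 0]]'

```text
clock: 33.42
eef_pos: [0.5929, -0.19, 0.094]
orientation: [0.0, 0.998, -0.058, 0.001]
wrist_force: [-0.8, -0.1, -0.9]
opening: 0.552
```

```bash
python3 -c "
from h import *
tgt(592.5,-188.6,89.3,83.3)"
```

```text
shift [-0.0006, -0.0013, 0.0047] yaw 0.0 | rows 0.1 jaw ang -96.7 pos [592.9, -190.0, 94.0] q6 1.24 clock 33.425
```

Request:
move_arm --targets '[[-1, [0, -0.001, 0.002], 0], [-1, [0, -0.001, 0.004], 0], [-1, [0, -0.001, 0.005], 0], [-1, [0, -0.001, 0.005], 0]]'

```text
clock: 33.92
eef_pos: [0.5924, -0.1885, 0.0892]
orientation: [0.0, 0.998, -0.058, 0.0]
wrist_force: [-2.9, 0.4, 5.5]
opening: 0.55
```

Request:
move_arm --targets '[[1, [0, 0, 0], 0], [1, [0, 0, 0], 0], [1, [0, 0, 0], 0], [1, [0, 0, 0], 0], [1, [0, 0, 0], 0], [1, [0, 0, -0.04], 0], [1, [0, 0, -0.08], 0], [1, [0, 0, -0.092], 0]]'

```text
clock: 34.92
eef_pos: [0.5941, -0.1894, 0.1831]
orientation: [0.001, 0.998, -0.058, 0.003]
wrist_force: [-0.3, 0.2, 0.0]
opening: 0.999
```

```bash
python3 -c "
from h import *
print(wblank(.09)[1])
print(wblank(.015,'top')[1])
tgt(410,362.5,180,86.8)"
```

```text
[(593, -189, 120, 104, -6.6, [319.0, 247.0])]
[(408, 362, 120, 106, -3.4, [152.0, 308.0])]
shift [-0.2458, -0.5265, -0.0001] yaw -3.5 | rows 9.3 jaw ang -96.7 pos [593.1, -188.9, 181.1] q6 1.24 clock 35.025
```

Request:
move_arm --targets '[[1, [-0.02, -0.042, 0], -1], [1, [-0.045, -0.097, 0], -3.5], [1, [-0.07, -0.15, 0], -3.5], [1, [-0.096, -0.205, 0], -3.5], [1, [-0.121, -0.26, 0], -3.5], [1, [-0.147, -0.315, 0], -3.5], [1, [-0.172, -0.37, 0], -3.5], [1, [-0.198, -0.425, 0], -3.5]]'

```text
clock: 36.02
eef_pos: [0.4426, 0.2577, 0.1774]
orientation: [0.001, 1.0, -0.028, -0.002]
wrist_force: [0.6, 0.7, 0.6]
opening: 1.003
```

```bash
python3 -c "
from h import *
tgt(410,362.5,180,86.8)"
```

```text
shift [-0.0384, -0.1028, -0.0026] yaw 0.0 | rows 1.8 jaw ang -93.2 pos [442.6, 257.7, 177.4] q6 1.98 clock 36.025
```

Request:
move_arm --targets '[[1, [-0.024, -0.05, 0], 0], [1, [-0.045, -0.095, 0], 0], [1, [-0.047, -0.1, 0], 0], [1, [-0.047, -0.1, 0], 0], [1, [-0.047, -0.1, 0], 0]]'

```text
clock: 36.65
eef_pos: [0.4037, 0.3575, 0.1789]
orientation: [0.001, 1.0, -0.028, -0.001]
wrist_force: [0.1, 0.1, -0.0]
opening: 1.001
```

```bash
python3 -c "
from h import *
r=[a for a in wblank()[1] if a[2]>112]; print(r)
r=min(r,key=lambda a:abs(a[0]-410)+abs(a[1]-362))
tgt(r[0]+.7,r[1],13.5,r[4]+90)"
```

```text
[(408, 363, 120, 104, -3.3, [312.0, 218.0])]
shift [0.0046, -0.0058, 0.1657] yaw 0.0 | rows 2.7 jaw ang -93.3 pos [403.9, 357.6, 179.2] q6 2.19 clock 36.7
```

Request:
move_arm --targets '[[1, [0.0045, -0.0055, 0.05], 0], [1, [0.0045, -0.0055, 0.1], 0], [1, [0.0045, -0.0055, 0.145], 0], [1, [0.0045, -0.0055, 0.16], 0], [1, [0.0045, -0.0055, 0.166], 0], [-1, [0.0045, -0.0055, 0.166], 0], [-1, [0.0045, -0.0055, 0.166], 0], [-1, [0.0045, -0.0055, 0.166], 0]]'

```text
clock: 37.7
eef_pos: [0.4092, 0.3649, 0.0151]
orientation: [-0.001, 1.0, -0.028, 0.001]
wrist_force: [0.3, -0.4, 0.3]
opening: 0.717
```

Request:
move_arm --targets '[[-1, [0, 0, 0], 0], [-1, [0, 0, 0], 0], [-1, [0, 0, 0], 0], [-1, [0, 0, 0], 0], [-1, [0, 0, 0], 0]]'

```text
clock: 38.33
eef_pos: [0.4084, 0.3643, 0.0142]
orientation: [0.0, 1.0, -0.028, 0.0]
wrist_force: [-1.1, -1.3, 4.7]
opening: 0.547
```

```bash
python3 -c "
from h import *
print(robot.sense()['opening'])
tgt(593,-188.5,180,83.3)"
```

```text
0.5473593573483445
shift [0.2148, 0.5418, -0.1657] yaw 3.5 | rows 9.7 jaw ang -93.2 pos [408.4, 364.3, 14.2] q6 2.2 clock 38.325
```

Request:
move_arm --targets '[[-1, [0, 0, -0.04], 0], [-1, [0, 0, -0.1], 0], [-1, [0.012, 0.03, -0.15], 1], [-1, [0.034, 0.085, -0.166], 3.5], [-1, [0.055, 0.14, -0.166], 3.5], [-1, [0.077, 0.195, -0.166], 3.5], [-1, [0.1, 0.25, -0.166], 3.5], [-1, [0.121, 0.305, -0.166], 3.5]]'

```text
clock: 39.33
eef_pos: [0.5124, 0.0514, 0.1791]
orientation: [-0.0, 0.998, -0.058, -0.0]
wrist_force: [1.0, -0.2, -0.8]
opening: 0.551
```

```bash
python3 -c "
from h import *
tgt(593,-188.5,180,83.3)"
```

```text
shift [0.108, 0.2289, -0.0011] yaw 0.0 | rows 4.0 jaw ang -96.7 pos [512.4, 51.4, 179.1] q6 1.62 clock 39.325
```

Request:
move_arm --targets '[[-1, [0.026, 0.055, 0], 0], [-1, [0.052, 0.11, 0], 0], [-1, [0.078, 0.165, 0], 0], [-1, [0.098, 0.208, 0], 0], [-1, [0.105, 0.222, 0], 0], [-1, [0.105, 0.222, 0], 0], [-1, [0.105, 0.222, 0], 0], [-1, [0.105, 0.222, 0], 0]]'

```text
clock: 40.33
eef_pos: [0.5905, -0.1778, 0.1797]
orientation: [-0.0, 0.998, -0.057, -0.0]
wrist_force: [-0.7, 0.4, -1.0]
opening: 0.552
```

```bash
python3 -c "
from h import *
held()
tgt(593,-188.5,104.3,83.3)"
```

```text
far edge-60: 0.8 y mid 0.4 y width 103.0
shift [0.0036, 0.0101, 0.0756] yaw 0.1 | rows 1.2 jaw ang -96.6 pos [590.6, -178.0, 179.9] q6 1.25 clock 40.375
```

Request:
move_arm --targets '[[-1, [0.003, 0.01, 0.025], 0], [-1, [0.003, 0.01, 0.05], 0], [-1, [0.003, 0.01, 0.067], 0], [-1, [0.003, 0.01, 0.072], 0], [-1, [0.003, 0.01, 0.072], 0], [-1, [0.003, 0.01, 0.072], 0], [-1, [0.003, 0.01, 0.072], 0]]'

```text
clock: 41.25
eef_pos: [0.5932, -0.1902, 0.1088]
orientation: [0.0, 0.998, -0.058, 0.001]
wrist_force: [0.4, -0.5, -0.4]
opening: 0.549
```

```bash
python3 -c "
from h import *
tgt(592.6,-188.6,104.3,83.3)"
```

```text
shift [-0.0008, -0.0015, 0.0045] yaw 0.0 | rows 0.1 jaw ang -96.7 pos [593.2, -190.2, 108.8] q6 1.24 clock 41.25
```

Request:
move_arm --targets '[[-1, [0, -0.001, 0.002], 0], [-1, [0, -0.001, 0.004], 0], [-1, [0, -0.001, 0.005], 0], [-1, [0, -0.001, 0.005], 0]]'

```text
clock: 41.75
eef_pos: [0.5929, -0.1889, 0.1042]
orientation: [0.0, 0.998, -0.058, 0.0]
wrist_force: [-2.6, 0.7, 6.5]
opening: 0.551
```

Request:
move_arm --targets '[[1, [0, 0, 0], 0], [1, [0, 0, 0], 0], [1, [0, 0, 0], 0], [1, [0, 0, 0], 0], [1, [0, 0, 0], 0], [1, [0, 0, -0.04], 0], [1, [0, 0, -0.08], 0], [1, [0, 0, -0.092], 0]]'

```text
clock: 42.75
eef_pos: [0.5945, -0.1898, 0.1981]
orientation: [0.001, 0.998, -0.058, 0.003]
wrist_force: [0.2, 0.3, -0.2]
opening: 0.998
```

```bash
python3 -c "
from h import *
im,r=wblank(.105); print(r); save('w6.png',im)
a=np.radians(-6.7); ax=np.array([594,-188])+165*np.array([np.sin(a),-np.cos(a)]); print('axis',ax)
im,W,c=cam('scene'); save('s6.png',im)
V=im.max(-1); m=(V<50)&(W[...,2]>.045)&(W[...,2]<.08)&(W[...,0]<.65)&(W[...,0]>.45)&(W[...,1]<-.28)&(W[...,1]>-.45)
print(rects(c,m,.07,30,2000))
tgt(*ax,200,0)"
```

```text
[(593, -189, 120, 104, -6.7, [318.0, 247.0])]
axis [ 574.74932838 -351.87315717]
[(516, -346, 57, 20, -2.4, [131.0, 179.0])]
shift [0.0002, 0.1636, -0.0037] yaw 83.3 | rows 2.6 jaw ang -96.7 pos [593.5, -189.3, 196.1] q6 1.24 clock 42.85
```

View pics/w6.png

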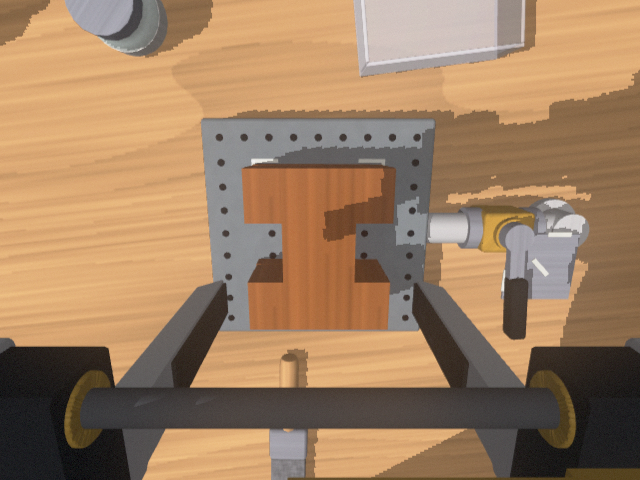

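View pics/s6.png

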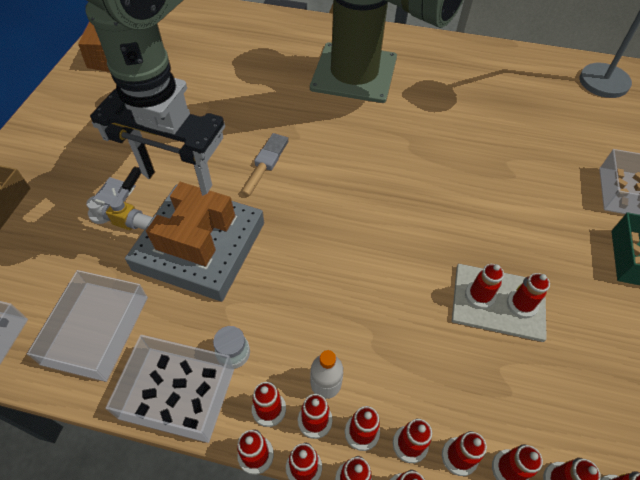

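Wrist view: the pile's top blank is at (318,247), flush and inside the marks, and the lever is at (515,290). The scene view shows both figures upright at (487,285) and (531,293), with no loose blanks left. Valve next.

```bash
python3 -c "
from h import *
tgt(515,-347,190,87)"
```

```text
shift [-0.0597, 0.1657, 0.0061] yaw -3.7 | rows 2.8 jaw ang -96.7 pos [593.5, -189.3, 196.1] q6 1.24 clock 42.85
```

Request:
move_arm --targets '[[0.2, [-0.018, 0.05, 0], -3.7], [0, [-0.04, 0.11, 0.003], -3.7], [-0.2, [-0.058, 0.16, 0.006], -3.7], [-0.2, [-0.0597, 0.1657, 0.006], -3.7], [-0.2, [-0.0597, 0.1657, 0.006], -3.7], [-0.2, [-0.0597, 0.1657, 0.006], -3.7], [-0.2, [-0.0597, 0.1657, 0.006], -3.7]]' --newtons 15

```text
clock: 43.72
eef_pos: [0.5149, -0.3451, 0.1886]
orientation: [-0.0, 1.0, -0.025, -0.0]
wrist_force: [-0.1, 0.0, -0.2]
opening: 0.402
```

```bash
python3 -c "
from h import *
im,W,c=cam('wrist'); save('w7.png',im)
V=im.max(-1); m=(V<60)&(W[...,2]>.045)&(W[...,2]<.08)
print(rects(c,m,.07,100,9000))
print(wblank(.105)[1])
tgt(515,-347,64,87)"
```

```text
[]
[(592, -191, 120, 106, -6.8, [77.0, 146.0])]
shift [0.0003, 0.0014, 0.1248] yaw 0.1 | rows 2.0 jaw ang -92.9 pos [514.8, -345.6, 188.8] q6 0.89 clock 43.825
```

View pics/w7.png

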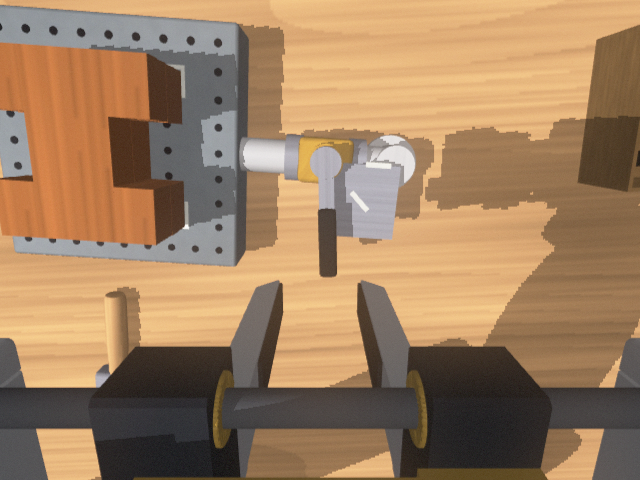

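Wrist view: the grip is between the open fingers at (328,242), and the hub is at (325,160).

```bash
python3 -c "
from h import *
im,W,c=cam('wrist'); V=im.max(-1).astype(int)
m=np.zeros(V.shape,np.uint8); m[205:282,310:345]=(V[205:282,310:345]<75)
print(V[242,310:346:3],W[242,328],W[160,325],W[235,365])
print(rects(c,m,.07,100,9000), onplane(c,[[325,160]],W[160,325,2])*1000)
tgt(515,-347,64,87)"
```

```text
[228 226 227  81  85  82  82  80  78 226 226 225] [ 0.51330072 -0.35267829  0.06952685] [ 0.57547212 -0.35325111  0.06329758] [ 0.51167113 -0.38395848  0.04755569]
[] [[ 575.4721192  -353.25111231]]
shift [0.0003, 0.0012, 0.1249] yaw 0.1 | rows 2.0 jaw ang -92.9 pos [514.7, -345.8, 188.9] q6 0.89 clock 43.875
```

Request:
move_arm --targets '[[-0.2, [0, 0.006, 0.04], -2.9], [-0.2, [0, 0.006, 0.09], -2.9], [-0.2, [0, 0.006, 0.12], -2.9], [-0.2, [0, 0.006, 0.124], -2.9], [-1, [0, 0.006, 0.124], -2.9], [-1, [0, 0.006, 0.124], -2.9], [-1, [0, 0.006, 0.124], -2.9], [-1, [0, 0.006, 0.124], -2.9]]'

```text
clock: 44.88
eef_pos: [0.515, -0.353, 0.0668]
orientation: [0.001, 1.0, -0.0, 0.001]
wrist_force: [-0.4, 2.0, 6.6]
opening: 0.147
```

Request:
move_arm --targets '[[-1, [0, 0, 0], 0], [-1, [0, 0, 0], 0]]'

```text
clock: 45.12
eef_pos: [0.515, -0.353, 0.0667]
orientation: [0.001, 1.0, -0.0, 0.001]
wrist_force: [-0.1, 1.7, 6.4]
opening: 0.148
```

Gripped: opening 0.148 is 14 mm, the lever's width. Now the arc, 38.6 degrees counterclockwise.

Request:
move_arm --targets '[[-1, [0.0002, 0.005, 0], -5], [-1, [0.001, 0.0104, 0], -10], [-1, [0.002, 0.0155, 0], -15], [-1, [0.0036, 0.0205, 0], -20], [-1, [0.0056, 0.0254, 0], -25], [-1, [0.008, 0.03, 0], -30], [-1, [0.0109, 0.0344, 0], -35], [-1, [0.0129, 0.0372, 0], -38.6]]'

```text
clock: 46.12
eef_pos: [0.5281, -0.3894, 0.0667]
orientation: [0.0, 0.944, 0.331, 0.001]
wrist_force: [0.6, 4.2, 6.7]
opening: 0.145
```

Request:
move_arm --targets '[[-1, [0, 0, 0], 0], [-1, [0, 0, 0], 0]]'

```text
clock: 46.38
eef_pos: [0.5283, -0.3897, 0.0668]
orientation: [0.001, 0.944, 0.33, 0.001]
wrist_force: [1.7, 3.3, 5.9]
opening: 0.147
```

```bash
python3 -c "
from h import *
s=robot.sense(); print(s['wrist_force'],s['torque'],s['opening'])
im,W,c=cam('wrist'); print(W[::,::][150:152,320:322])
tgt(527.8,-389.5,66,128.3)"
```

```text
[1.70151184 3.26573321 5.92381465] [ 0.53296061 -0.12445075  0.18750898] 0.14741607628737183
[[[ 0.58501578 -0.34523259  0.05136421]
  [ 0.5853406  -0.34555876  0.0527857 ]]

 [[ 0.58467326 -0.34550453  0.05178105]
  [ 0.58499307 -0.34583581  0.05292219]]]
shift [-0.0003, -0.0005, 0.0008] yaw 0.3 | rows 0.0 jaw ang -51.4 pos [528.3, -389.7, 66.8] q6 0.13 clock 46.425
```

Release: open only to about 40 mm, then rise and look.

Request:
move_arm --targets '[[-0.2, [0, 0, 0], 0], [-0.2, [0, 0, 0], 0], [-0.2, [0, 0, 0], 0], [-0.2, [0, 0, 0], 0], [-0.2, [0, 0, -0.05], 0], [-0.2, [0, 0, -0.11], 0], [-0.2, [0, 0, -0.125], 0], [-0.2, [0, 0, -0.125], 0]]'

```text
clock: 47.42
eef_pos: [0.5273, -0.3904, 0.1911]
orientation: [0.001, 0.944, 0.33, 0.001]
wrist_force: [-1.0, -0.2, -1.2]
opening: 0.402
```

```bash
python3 -c "
from h import *
im,W,c=cam('wrist'); save('w8.png',im)
V=im.max(-1); sub=(V<110)&(W[...,2]>.06)&(W[...,2]<.075)&(np.hypot(W[...,0]-.5277,W[...,1]+.389)<.045)
sub=cv2.morphologyEx(sub.astype(np.uint8),cv2.MORPH_OPEN,np.ones((3,3)))
print(rects(c,sub,.07,100,9000)); p=W[sub>0]; print(p.mean(0),p.shape)
"
```

```text
[(526, -392, 55, 14, 39.7, [319.0, 240.0])]
[ 0.5269688  -0.39123278  0.06934297] (1149, 3)
```

View pics/w8.png

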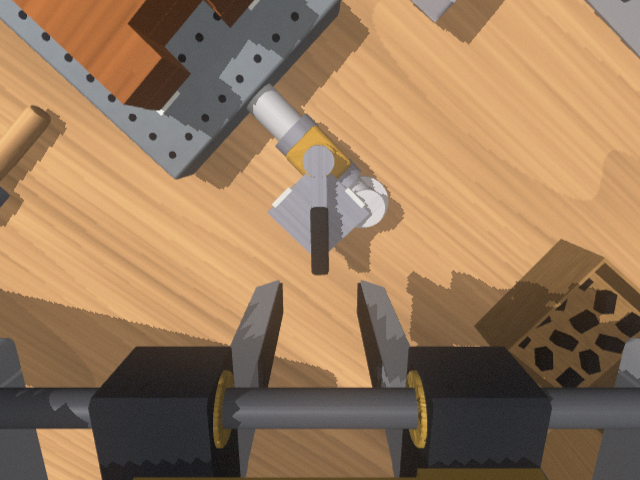

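The lever at (320,240) lies over the middle tick, between the two visible end ticks. It measures 39.7°, so the valve is about 46.4° open. I'll do a last check of pile and figures, then hand in.

```bash
python3 -c "
from h import *
im,W,c=cam('top'); hsv=cv2.cvtColor(im,cv2.COLOR_RGB2HSV).astype(int)
red=((hsv[...,0]<8)|(hsv[...,0]>172))&(hsv[...,1]>140)
for y in(.342,.418):
    m=red&(np.hypot(W[...,0]-.581,W[...,1]-y)<.036)&(W[...,2]>.02)&(W[...,2]<.075); p=W[m]; print('fig',len(p),circ(p[:,:2])[0].round(3),'top z',np.nanmax(W[np.hypot(W[...,0]-.581,W[...,1]-y)<.02][:,2]).round(3))
print('pile',wblank(.105,'top')[1],wblank(.105,'scene')[1])
print('loose',[r for r in wblank(.015,'top')[1]])
s=robot.sense(); print(s['clock'],s['dq'].round(3).max())
robot.sign_off()"
```

```text
fig 122 [0.576 0.333] top z 0.12
fig 112 [0.578 0.412] top z 0.119
pile [(592, -189, 122, 105, -6.8, [455.0, 237.0])] [(595, -188, 124, 108, -6.6, [189.0, 216.0])]
loose []
47.675 0.001
the job is handed in; nothing more can be done
```

I finished the job and handed it in at about 48 s on the robot's clock. `sign_off()` gives no verdict, so the results below are from my own checks.

- **Figures:** Both stand upright on the drying board, with hat tips about 0.12 m above the table. The final circle fits put them at about (576, 333) and (578, 412) mm. That is up to 9 mm from where the gripper released them, probably because the top camera sees only one side of the bodies. Even so, they are well inside the limits.
- **Blanks:** All four blanks present are in one pile on the extraction plate, and no loose ones are left on the table.
    - **Position:** The top blank measured (592, -189) mm at -6.8° with the top camera and (595, -188) mm at -6.6° with the scene camera. I had taken the plate centre as (594, -189) mm at -6.7°.
    - **Flushness:** After each placing, the blank's centre was within about 1 mm of the others in the wrist view.
- **Valve:** The lever measured about 46.4° (0.81 rad) after release, over the middle tick and inside the allowed 0.685–0.885 rad.
- **Bystanders:** I did not touch the glue bottle, paint jar or brush. I saw no shift in the pictures but did not measure their positions.
- **Camera disagreement:** The cameras differed by up to 5 mm in x for fixed things, mostly between the top and scene views. For picking and placing the blanks I relied on the wrist camera.

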